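Switch the tester channels on in order

ROBOT

A 6-joint arm with a two-finger parallel gripper is mounted at the origin on a cart in front of the work surface, level with it; the furniture and walls round the work are solid. World frame = base frame: x ahead of the robot, y to its left, z up, the work surface at z = 0. Lengths are in mm, angles in degrees, forces in N, time in s.
With the tool pointing down it reaches from about 300 to 850 mm from the base axis. Payload 4.2 kg.
Tool frame: the origin (TCP) lies at the very end of the fingers, on their centre line; the grasp point (between the pads) lies 19 mm behind it; z points along the fingers, y is the line along which they close (so a half turn about z gives the same grasp; the last joint's range is limited). The gripper opens to 91 mm and grips with 3 to 60 N. Pads are 32 mm wide; open, the fingers measure 118 mm over their backs; the gripper's body (76 mm by 178 mm) begins 60 mm behind the grasp point.
Start: joints at [-76.203, 18.312, 89.639, -0, 72.044, -1.146], TCP at [148.268, -555.572, 213.976] pointing down, gripper open.
Joint ranges: [-177.97, 177.97], [-48.28, 115.42], [12.27, 149.76], [-77.06, 257.06], [2.81, 150.46], [-146.56, 146.56]. Speed limits (degrees/s): [147.25, 147.25, 180, 180, 180, 180].

INTERFACE

Orientations are given as [roll, pitch, yaw] about the fixed x, y, z axes, in that order (R = Rz(yaw) Ry(pitch) Rx(roll)).
In Python, from workcell import * gives the robot as it stands.
- The arm moves only by the tool move_arm, never from a script. Its argument "motion" is a list of rows, each a list of 3 entries, a list of its own where there are three numbers: the finger opening in mm, from 0 to 91.2, then the shift along the world's x, y, z in units of 25 mm (1.0 is 25 mm), then the turn, a rotation vector about the world's x, y, z in units of 4 degrees (1.0 is 4 degrees). In form: [[grip, [x, y, z], [ax, ay, az]], ...]. A call has 1 to 20 rows; each row shifts and turns the commanded pose from where the row before left it; what a row does not reach is not made up. A row lasts 1/12 s, in which the tool goes at most 41.7 mm and 7.16 degrees, less where a joint would pass 70% of its speed; a pose out of reach is approached as far as the arm can. A call with a number of a shift or a turn outside -1 to 1 is refused whole. A call with a gripper value outside its range is refused whole. The fingers move at their own pace and stop on an object; "grip_force" is the grip in N (left out, the last holds). Time passes only in rows, so rows that do not move let the fingers close. It gives the time, the measured TCP pose, the force, the opening and the grip force at its end, in the units of the state.
- state(): the state, without advancing time (a new reading comes with each control period).
- grab_frame(name): name is "scene" or "top"; returns the picture (400x640x3 uint8, blue, green, red); there is no depth.
- camera_info(name): a dict with "fx", "fy", "cx", "cy" (pixels), "k1" (the pictures are not rectified: a ray, as slopes to the right and down, at radius r is drawn at 1 + k1 r^2 times it, then the intrinsics apply), "rvec" (rotation vector, rad) and "tvec" (3), from world to camera coordinates, as OpenCV has them. Camera axes: x right, y down, z forward; pixel columns grow to the right and rows downward; lengths in mm; the calibration is good to about 2 mm. A picture is of the moment at which its call begins. camera_info takes no time and is no camera call.
- job_done(): hands the job in; it is judged then, once.
The state is a dict: "time_s": time; "qpos": joint angles; "qvel": joint speeds; "effort": joint torques, N m; "ee_pos": TCP position; "ee_rot": TCP orientation; "force": force on the tool from outside, world axes, zero at the start; "torque": the same for the moment, N m; "gripper_width": finger opening in mm; "gripper_force": force on a finger pad.
Only numpy, scipy, OpenCV 4.12 (cv2) and the standard library are available. Lean on these libraries where they do the work, as an engineer would, in place of code of your own. Each camera call takes 0.05 s, during which the arm holds its last target. There are 200 camera calls.

TASK

Bring the harness tester's channels on in the right order, using the small loose button boxes with black tops (not the big control boxes at the bench's front corners): with the fingertips, gently press the blue push button more than half-way down so that it stays there, then the yellow one, then the green one. Leave the red button up, do not pick up or shove the button boxes or any of the parts lying round them, and finish with the hand clear.

Things in the scene. Friction and masses are not known exactly. Their poses are not given: they have to be found in the camera images.
- blue_box: loose grey button box with a black top cover and a blue push button, 50x50 mm, cover 34 mm and metal collar (37 mm across) 38 mm above the bench, about 0.5 kg, on a rubber foot; origin at the centre of its underside, z up. Three of the four boxes stand between the two press towers of the bench, one beyond the left tower; the towers are 290 mm high, so cross over them or keep clear
- blue_top (a point): centre of the top of the blue push button, a round cap 31 mm across; 58 mm above the bench while up, 42 mm when fully down; moves with the cap
- blue_cap (a joint): how far the blue push button is down, m: 0 is up, 0.016 fully down on its hard stop. It has friction and a soft spring: it starts to move at about 2.5 N, takes 5 N at 11 mm and 6 N at 16 mm; let go, it stays where it is (from deeper than 11 mm it comes back up to about 11 mm). Running into the hard stop fast is too rough: over 60 N on a box
- yellow_box: loose grey button box with a black top cover and a yellow push button, 50x50 mm, cover 34 mm and metal collar (37 mm across) 38 mm above the bench, about 0.5 kg, on a rubber foot; origin at the centre of its underside, z up. Three of the four boxes stand between the two press towers of the bench, one beyond the left tower; the towers are 290 mm high, so cross over them or keep clear
- yellow_top (a point): centre of the top of the yellow push button, a round cap 31 mm across; 58 mm above the bench while up, 42 mm when fully down; moves with the cap
- yellow_cap (a joint): how far the yellow push button is down, m: 0 is up, 0.016 fully down on its hard stop. It has friction and a soft spring: it starts to move at about 2.5 N, takes 5 N at 11 mm and 6 N at 16 mm; let go, it stays where it is (from deeper than 11 mm it comes back up to about 11 mm). Running into the hard stop fast is too rough: over 60 N on a box
- green_box: loose grey button box with a black top cover and a green push button, 50x50 mm, cover 34 mm and metal collar (37 mm across) 38 mm above the bench, about 0.5 kg, on a rubber foot; origin at the centre of its underside, z up. Three of the four boxes stand between the two press towers of the bench, one beyond the left tower; the towers are 290 mm high, so cross over them or keep clear
- green_top (a point): centre of the top of the green push button, a round cap 31 mm across; 58 mm above the bench while up, 42 mm when fully down; moves with the cap
- green_cap (a joint): how far the green push button is down, m: 0 is up, 0.016 fully down on its hard stop. It has friction and a soft spring: it starts to move at about 2.5 N, takes 5 N at 11 mm and 6 N at 16 mm; let go, it stays where it is (from deeper than 11 mm it comes back up to about 11 mm). Running into the hard stop fast is too rough: over 60 N on a box
- red_box: loose grey button box with a black top cover and a red push button, 50x50 mm, cover 34 mm and metal collar (37 mm across) 38 mm above the bench, about 0.5 kg, on a rubber foot; origin at the centre of its underside, z up. Three of the four boxes stand between the two press towers of the bench, one beyond the left tower; the towers are 290 mm high, so cross over them or keep clear
- red_top (a point): centre of the top of the red push button, a round cap 31 mm across; 58 mm above the bench while up, 42 mm when fully down; moves with the cap
- red_cap (a joint): how far the red push button is down, m: 0 is up, 0.016 fully down on its hard stop. It has friction and a soft spring: it starts to move at about 2.5 N, takes 5 N at 11 mm and 6 N at 16 mm; let go, it stays where it is (from deeper than 11 mm it comes back up to about 11 mm). Running into the hard stop fast is too rough: over 60 N on a box
- relay_unit: bystander: loose black plug-in relay lying on its side, 22x43x28 mm; origin at the centre of its underside
- connector_g: bystander: loose tan connector housing, 16x39x17 mm; origin at the centre of its underside
- pom_insert: bystander: loose white plastic fixture insert, 30x44x18 mm; origin at the centre of its underside
- connector_d: bystander: loose small black connector housing, 13x27x13 mm; origin at the centre of its underside
- spare_tip: bystander: loose black rubber clamp tip, 23 mm across, 26 mm high; origin at the centre of its underside
- shim_plate: bystander: loose aluminium shim plate with a slot, 28x40x8 mm; origin at the centre of its underside

How it is judged (in metres and radians):
On the way, in this order (a step that is already met when the one before it is completed fails the run):
1. the blue button is pressed down (value of joint blue_cap above 0.006 m), for 0.1 s.
2. the yellow button is pressed down (value of joint yellow_cap above 0.006 m), for 0.1 s.
3. the green button is pressed down (value of joint green_cap above 0.006 m), for 0.1 s.
At the end, for the whole second after the job is handed in: The blue, yellow and green buttons are each at least 6 mm down of their 16 mm, the red one is up (within 2 mm), all four boxes stand upright and at rest within 20 mm of where they stood, and the other loose parts lie within 15 mm of where they lay (value of joint each of blue_cap, yellow_cap, green_cap above 0.006 m and value of joint red_cap below 0.002 m and distance of each of blue_box, yellow_box, green_box, red_box from where it was at the start of the episode below 0.02 m and angle between each of blue_box, yellow_box, green_box, red_box's own z axis and vertical below 0.1 rad and linear speed of each of blue_box, yellow_box, green_box, red_box below 0.02 m/s and distance of each of relay_unit, connector_g, pom_insert, connector_d, spare_tip, shim_plate from where it was at the start of the episode below 0.015 m); the robot touches nothing.
It fails at once if a button is pressed out of turn (yellow over 3 mm before blue is, or green before yellow is) ((value of joint yellow_cap above 0.003 m and value of joint blue_cap below 0.003 m) or (value of joint green_cap above 0.003 m and value of joint yellow_cap below 0.003 m)).
It fails at once if the red button is pressed more than 2 mm (value of joint red_cap above 0.002 m).
It fails at once if a button box is pressed with more than 60 N (contact force between any of the arm, the fingers and blue_box above 60 N or contact force between any of the arm, the fingers and yellow_box above 60 N or contact force between any of the arm, the fingers and green_box above 60 N or contact force between any of the arm, the fingers and red_box above 60 N).
It fails at once if a button box is lifted more than 8 mm off the bench or shoved more than 20 mm (height (world z) of any of blue_box, yellow_box, green_box, red_box above 0.008 m or distance of any of blue_box, yellow_box, green_box, red_box from where it was at the start of the episode above 0.02 m).
It fails at once if another loose part is moved more than 15 mm (not (distance of relay_unit from where it was at the start of the episode below 0.015 m) or not (distance of connector_g from where it was at the start of the episode below 0.015 m) or not (distance of pom_insert from where it was at the start of the episode below 0.015 m) or not (distance of connector_d from where it was at the start of the episode below 0.015 m) or not (distance of spare_tip from where it was at the start of the episode below 0.015 m) or not (distance of shim_plate from where it was at the start of the episode below 0.015 m)).
It also fails if it takes over 58 s, if anything falls off the work surface, if the arm or the gripper's body presses on something with over 40 N, if the wrist force passes 120 N, or if a joint passes its speed limit or range.

## Working session

There is one attempt and no reset: what is moved stays moved. The work goes in short steps, Python scripts to look and compute and a tool call to move; the robot and the scene stay as the last step left them, time stands still between calls to the robot, and variables do not carry over. Pictures are saved under pics/ and viewed, at most 10 in all, crops included, and the job is handed in when it is done.

Besides the shell and the picture viewer there is one more tool, called after "Call:" in YAML: its name, and indented under it one key for each argument. move_arm: Moves the arm, as the interface text tells. Shifts and turns lie within -1 to 1; 1 stands for 25 mm of shift or 4 degrees of turn. Its arguments: {"type":"object","properties":{"motion":{"type":"array","items":{"type":"array"}},"grip_force":{"type":"number"}},"required":["motion"]}

```bash
mkdir -p pics; python3 - <<'E'
from workcell import *
import cv2
for n in("scene","top"):
    cv2.imwrite(f"pics/{n}0.png",grab_frame(n)); print(n,camera_info(n))
print(state())
E
```

```text
scene {'fx': 423.07785512406497, 'fy': 423.07785512406497, 'cx': 319.1886018398235, 'cy': 196.95654454701187, 'k1': -0.018586124811871493, 'rvec': array([ 0.9844527 , -2.14145379,  1.30796351]), 'tvec': array([343.47023803, 257.30553191, 936.48677916])}
top {'fx': 469.02722520913903, 'fy': 469.02722520913903, 'cx': 324.67510422152276, 'cy': 193.86027679079766, 'k1': -0.08688279413904643, 'rvec': array([ 2.16196491, -2.1383222 ,  0.14777904]), 'tvec': array([   5.99901702,  525.65211599, 1429.83895743])}
{'time_s': 0.1, 'qpos': array([-7.62048803e+01,  1.83481582e+01,  8.97006308e+01, -1.08484263e-03,
        7.20437317e+01, -1.14696335e+00]), 'qvel': array([-0.02621576, -0.13330588, -0.0878175 , -0.04733706, -0.10558668,
        0.00168312]), 'effort': array([ 3.85425528e-04, -4.13331306e+01, -2.32509649e+01,  7.28368247e-02,
        4.21929848e-02, -5.56591385e-05]), 'ee_pos': array([ 148.13422604, -555.11373633,  213.19431881]), 'ee_rot': array([-1.79907477e+02, -8.20725413e-04,  1.49424177e+01]), 'force': array([-0.16863152, -0.01006706,  0.70660767]), 'torque': array([0.01114204, 0.0240432 , 0.00243297]), 'gripper_force': 0.0, 'gripper_width': 91.08851342586419}
```

View pics/scene0.png

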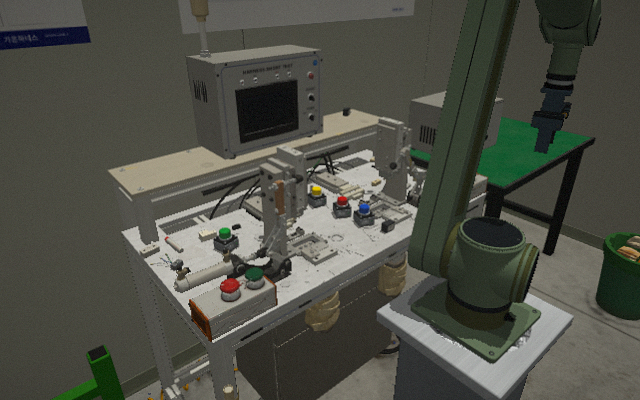

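View pics/top0.png

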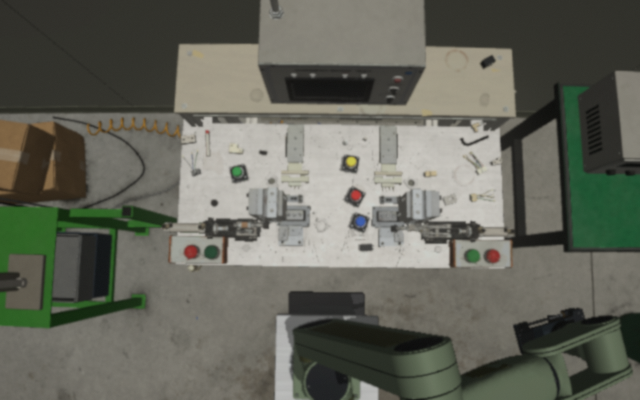

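The small boxes are visible in both views. In scene: green (225,232), yellow (318,189), red (342,200) and blue (364,209). In top: green (238,172), yellow (351,161), red (355,196) and blue (360,222). Next I triangulate them.

```bash
cat > h.py <<'E'
import cv2, numpy as np
from workcell import *
HUE={'blue':(105,130),'yellow':(22,35),'green':(60,90),'red':(172,8)}
SEED={'scene':dict(green=(225,232),yellow=(318,189),red=(342,200),blue=(364,209)),
      'top':dict(green=(238,172),yellow=(351,161),red=(355,196),blue=(360,222))}
def cam(n):
    c=camera_info(n);K=np.array([[c['fx'],0,c['cx']],[0,c['fy'],c['cy']],[0,0,1]])
    R=cv2.Rodrigues(c['rvec'])[0];return K,np.array([c['k1'],0,0,0]),R,np.array(c['tvec'])
def ray(n,p):
    K,d,R,t=cam(n);u=cv2.undistortPoints(np.array([[p]],float),K,d)[0,0]
    r=R.T@[u[0],u[1],1];return -R.T@t,r/np.linalg.norm(r)
def plane(n,p,z):
    o,r=ray(n,p);return o+r*(z-o[2])/r[2]
def tri(p,q):
    A=0;b=0
    for n,x in(('scene',p),('top',q)):
        o,r=ray(n,x);P=np.eye(3)-np.outer(r,r);A=A+P;b=b+P@o
        
    X=np.linalg.solve(A,b)
    return X,[np.linalg.norm(np.cross(X-ray(n,x)[0],ray(n,x)[1])) for n,x in(('scene',p),('top',q))]
def blob(img,n,c):
    hsv=cv2.cvtColor(img,cv2.COLOR_BGR2HSV);lo,hi=HUE[c];h=hsv[...,0]
    m=((h>=lo)&(h<=hi)) if lo<hi else ((h>=lo)|(h<=hi))
    m=(m&(hsv[...,1]>110)&(hsv[...,2]>50)).astype(np.uint8)
    k,L,s,ce=cv2.connectedComponentsWithStats(m)
    x,y=SEED[n][c];i=min((i for i in range(1,k) if s[i,4]>15),key=lambda i:np.hypot(*(ce[i]-(x,y))))
    return ce[i],s[i]
E
python3 - <<'E'
from h import *
I={n:cv2.imread(f'pics/{n}0.png') for n in SEED}
for c in HUE:
    b={n:blob(I[n],n,c) for n in SEED}
    X,e=tri(b['scene'][0],b['top'][0])
    print(c,X.round(1),np.round(e,1),[b[n][1].tolist() for n in b],'top@58',plane('top',b['top'][0],57).round(1),'scene@52',plane('scene',b['scene'][0],51).round(1))
a=cv2.resize(I['top'][120:275,165:515],None,fx=2.28,fy=2.28,interpolation=cv2.INTER_CUBIC)
b=cv2.resize(I['scene'][140:290,150:430],None,fx=2.8,fy=2.8,interpolation=cv2.INTER_CUBIC)
cv2.imwrite('pics/c1.png',a);cv2.imwrite('pics/c2.png',b)
E
```

```text
blue [440.4 -98.5  48.7] [0.9 0.9] [[359, 203, 10, 11, 82], [356, 217, 9, 9, 65]] top@58 [440.4 -97.2  57. ] scene@52 [436.8 -95.9  51. ]
yellow [628.2 -69.   48.3] [1. 1.] [[312, 186, 9, 9, 70], [346, 157, 10, 9, 78]] top@58 [627.  -67.9  57. ] scene@52 [623.2 -66.1  51. ]
green [591.9 288.   48.4] [1.4 1.4] [[219, 228, 11, 11, 98], [232, 167, 9, 9, 55]] top@58 [591.2 287.5  57. ] scene@52 [586.6 289.   51. ]
red [521.6 -84.3  48.5] [1.2 1.2] [[337, 196, 10, 9, 78], [351, 190, 10, 10, 79]] top@58 [521.3 -82.8  57. ] scene@52 [517.2 -81.8  51. ]
```

View pics/c1.png

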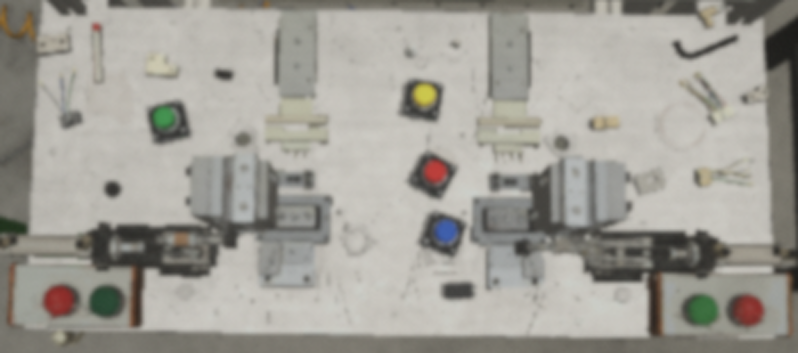

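View pics/c2.png

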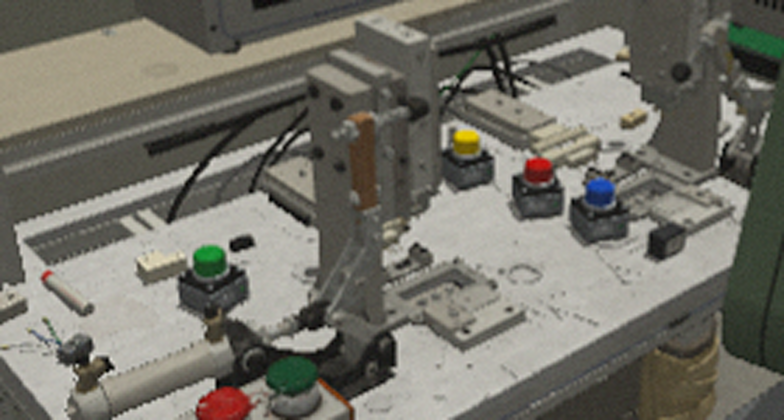

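The triangulated points sit at about 48 mm, which is mid-cap as expected. Before moving I check the tower extents against the hand and arm.

```bash
python3 - <<'E'
from h import *
for nm,p in dict(Lt_tl=(248,188),Lt_br=(283,214),Rt_tl=(397,188),Rt_br=(440,216)).items(): print(nm,plane('top',p,290).round(),plane('top',p,200).round())
for nm,p in dict(Lfront_top=(275,165),Lback_top=(290,147),Rtop=(392,122)).items(): print(nm,plane('scene',p,290).round())
for nm,p in dict(Rlever=(381,200),Llever=(303,198),Rfix=(372,210),relay=(366,247)).items(): print(nm,plane('top',p,150).round(),plane('top',p,30).round())
E
```

```text
Lt_tl [504. 210. 290.] [517. 225. 200.]
Lt_br [437. 118. 290.] [446. 126. 200.]
Rt_tl [ 508. -176.  290.] [ 522. -190.  200.]
Rt_br [ 436. -286.  290.] [ 445. -309.  200.]
Lfront_top [408. 232. 290.]
Lback_top [479. 137. 290.]
Rtop [ 450. -213.  290.]
Rlever [ 494. -151.  150.] [ 509. -165.   30.]
Llever [497.  74. 150.] [513.  80.  30.]
Rfix [ 465. -125.  150.] [ 477. -137.   30.]
relay [ 359. -107.  150.] [ 362. -118.   30.]
```

Call:
move_arm:
  motion:
    - [0,[0,0,1],[0,0,0]]
    - [0,[0,0,1],[0,0,0]]
    - [0,[0,0,1],[0,0,0]]
    - [0,[0,0,1],[0,0,0]]
    - [0,[0,0,1],[0,0,0]]
    - [0,[0,0,1],[0,0,0]]
    - [0,[0,0,0],[0,0,0]]
  grip_force: 20

```text
time_s: 0.68
ee_pos: [148.7, -557.1, 369.1]
ee_rot: [179.5, 0.0, 14.9]
force: [0.5, -0.3, 1.4]
gripper_width: 47.3
gripper_force: 0.0
```

Call:
move_arm:
  motion:
    - [0,[0.584,0.915,0],[0,0,0.94]]
    - [0,[0.584,0.915,0],[0,0,0.94]]
    - [0,[0.584,0.915,0],[0,0,0.94]]
    - [0,[0.584,0.915,0],[0,0,0.94]]
    - [0,[0.584,0.915,0],[0,0,0.94]]
    - [0,[0.584,0.915,0],[0,0,0.94]]
    - [0,[0.584,0.915,0],[0,0,0.94]]
    - [0,[0.584,0.915,0],[0,0,0.94]]
    - [0,[0.584,0.915,0],[0,0,0.94]]
    - [0,[0.584,0.915,0],[0,0,0.94]]
    - [0,[0.584,0.915,0],[0,0,0.94]]
    - [0,[0.584,0.915,0],[0,0,0.94]]
    - [0,[0.584,0.915,0],[0,0,0.94]]
    - [0,[0.584,0.915,0],[0,0,0.94]]
    - [0,[0.584,0.915,0],[0,0,0.94]]
    - [0,[0.584,0.915,0],[0,0,0.94]]
    - [0,[0.584,0.915,0],[0,0,0.94]]
    - [0,[0.584,0.915,0],[0,0,0.94]]
    - [0,[0.584,0.915,0],[0,0,0.94]]
    - [0,[0.584,0.915,0],[0,0,0.94]]

```text
time_s: 2.35
ee_pos: [440.4, -96.7, 363.0]
ee_rot: [-179.9, -0.0, 90.3]
force: [-0.3, -1.2, 0.4]
gripper_width: 0.4
gripper_force: 0.0
```

Call:
move_arm:
  motion:
    - [0,[0,0,-1],[0,0,0]]
    - [0,[0,0,-1],[0,0,0]]
    - [0,[0,0,-1],[0,0,0]]
    - [0,[0,0,-1],[0,0,0]]
    - [0,[0,0,-1],[0,0,0]]
    - [0,[0,0,-1],[0,0,0]]
    - [0,[0,0,-1],[0,0,0]]
    - [0,[0,0,-1],[0,0,0]]
    - [0,[0,0,-1],[0,0,0]]
    - [0,[0,0,-1],[0,0,0]]
    - [0,[0,0,-0.8],[0,0,0]]
    - [0,[0,0,-0.4],[0,0,0]]
    - [0,[0,0,0],[0,0,0]]
    - [0,[0,0,0],[0,0,0]]
    - [0,[0,0,0],[0,0,0]]

```text
time_s: 3.6
ee_pos: [440.6, -98.2, 84.4]
ee_rot: [179.9, 0.0, 90.1]
force: [0.3, 0.1, 0.1]
gripper_width: 0.4
gripper_force: 0.0
```

```bash
python3 - <<'E'
from h import *
s=state();print(s['ee_pos'],s['qpos'],s['force'])
a,b=grab_frame('scene'),grab_frame('top')
a=cv2.resize(a[150:260,290:430],None,fx=4,fy=4,interpolation=cv2.INTER_CUBIC)
b=cv2.resize(b[140:260,290:430],None,fx=2.8,fy=3.667,interpolation=cv2.INTER_CUBIC)
b=cv2.resize(b,(240,440))
cv2.imwrite('pics/d1.png',cv2.hconcat([a,b]))
E
```

```text
[440.63114191 -98.15124942  84.39797031] [-1.40176529e+01  1.49126773e+01  1.15993738e+02  3.67356423e-04
  4.90376848e+01 -1.41607637e+01] [0.27650964 0.12060898 0.0648969 ]
```

View pics/d1.png

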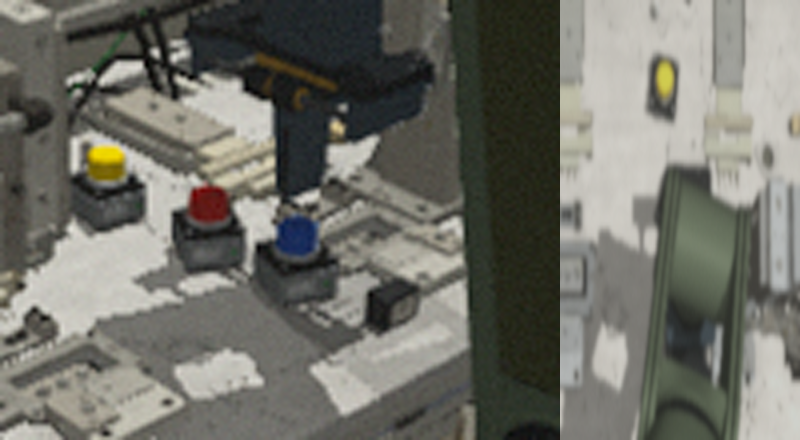

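The view shows the closed fingertip at crop (298,190), centred above the blue cap at (298,235). I press gently.

Call:
move_arm:
  motion:
    - [0,[0,0,-0.2],[0,0,0]]
    - [0,[0,0,-0.2],[0,0,0]]
    - [0,[0,0,-0.2],[0,0,0]]
    - [0,[0,0,-0.2],[0,0,0]]
    - [0,[0,0,-0.08],[0,0,0]]
    - [0,[0,0,-0.08],[0,0,0]]
    - [0,[0,0,-0.08],[0,0,0]]
    - [0,[0,0,-0.08],[0,0,0]]
    - [0,[0,0,-0.08],[0,0,0]]
    - [0,[0,0,-0.08],[0,0,0]]
    - [0,[0,0,-0.08],[0,0,0]]
    - [0,[0,0,-0.08],[0,0,0]]
    - [0,[0,0,-0.08],[0,0,0]]
    - [0,[0,0,0],[0,0,0]]
    - [0,[0,0,0],[0,0,0]]
    - [0,[0,0,0],[0,0,0]]

```text
time_s: 5.03
ee_pos: [440.4, -98.1, 45.7]
ee_rot: [180.0, 0.0, 90.1]
force: [-0.6, -0.5, -0.5]
gripper_width: 0.4
gripper_force: 0.1
```

The force reads about 0 where roughly 5 N was expected, so I look.

```bash
python3 - <<'E'
from h import *
s=state();print(s['ee_pos'],s['force'],s['torque'])
a=grab_frame('scene')
a=cv2.resize(a[170:250,320:420],None,fx=7,fy=7,interpolation=cv2.INTER_CUBIC)
cv2.imwrite('pics/d2.png',a)
E
```

```text
[440.35132016 -98.089804    45.73937938] [-0.5611982  -0.48211442 -0.54692251] [-0.01896062 -0.09640861 -0.0516672 ]
```

View pics/d2.png

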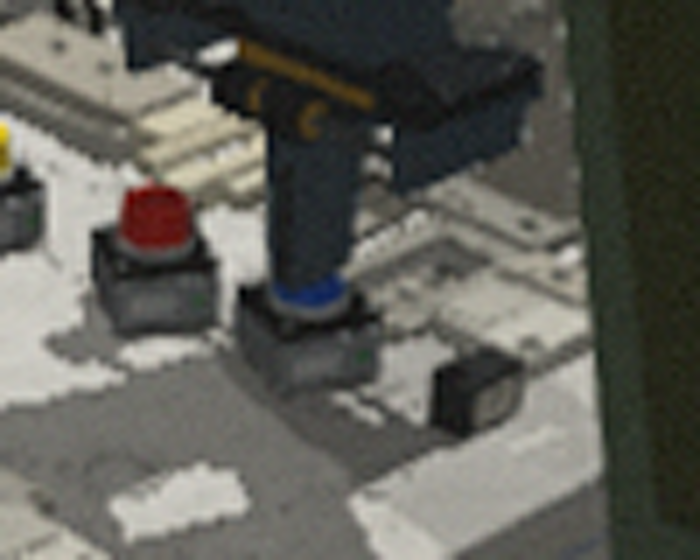

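The blue cap is down close to its collar. I lift and cross to above yellow.

Call:
move_arm:
  motion:
    - [0,[0,0,0.3],[0,0,0]]
    - [0,[0,0,0.7],[0,0,0]]
    - [0,[0,0,1],[0,0,0]]
    - [0,[0,0,1],[0,0,0]]
    - [0,[0,0,0],[0,0,0]]
    - [0,[0.748,0.118,0],[0,0,0]]
    - [0,[0.748,0.118,0],[0,0,0]]
    - [0,[0.748,0.118,0],[0,0,0]]
    - [0,[0.748,0.118,0],[0,0,0]]
    - [0,[0.748,0.118,0],[0,0,0]]
    - [0,[0.748,0.118,0],[0,0,0]]
    - [0,[0.748,0.118,0],[0,0,0]]
    - [0,[0.748,0.118,0],[0,0,0]]
    - [0,[0.748,0.118,0],[0,0,0]]
    - [0,[0.748,0.118,0],[0,0,0]]
    - [0,[0,0,0],[0,0,0]]
    - [0,[0,0,-0.8],[0,0,0]]
    - [0,[0,0,-0.6],[0,0,0]]
    - [0,[0,0,0],[0,0,0]]
    - [0,[0,0,0],[0,0,0]]

```text
time_s: 6.75
ee_pos: [625.9, -68.6, 85.2]
ee_rot: [-179.8, -0.0, 90.1]
force: [-0.6, -0.3, -0.3]
gripper_width: 0.4
gripper_force: 0.0
```

```bash
python3 - <<'E'
from h import *
s=state();print(s['ee_pos'],s['qpos'],s['force'])
a=grab_frame('scene');b=grab_frame('top')
for c in('blue','red','yellow','green'):
    p,q=blob(a,'scene',c);print(c,p,q)
a=cv2.resize(a[150:250,290:400],None,fx=6,fy=6,interpolation=cv2.INTER_CUBIC)
cv2.imwrite('pics/d3.png',a)
E
```

```text
[625.90815102 -68.57848118  85.23256423] [-7.29729803e+00  2.89634225e+01  9.21727883e+01 -4.28618231e-03
  5.90221061e+01 -7.43231630e+00] [-0.57062802 -0.32097826 -0.26254782]
blue [363.75       209.83333333] [359 207  10   7  48]
red [341.69230769 200.33333333] [337 196  10   9  78]
yellow [316.         190.58823529] [312 187   9   8  68]
green [224.21212121 232.84848485] [219 228  11  11  99]
```

View pics/d3.png

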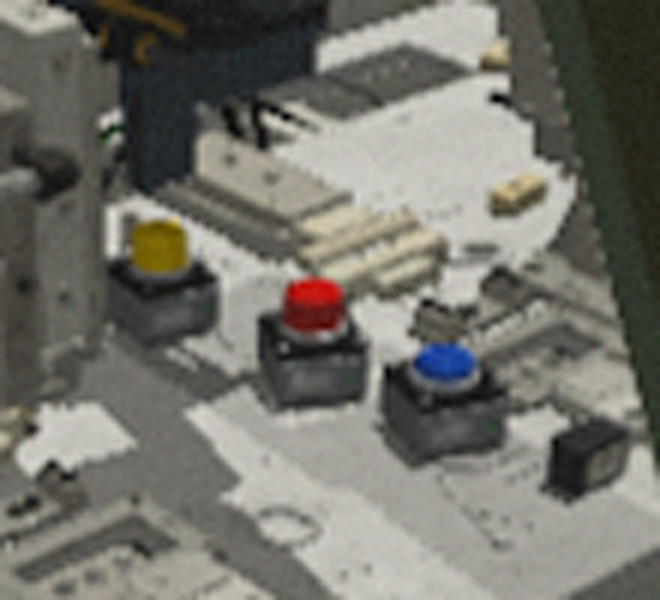

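Blue stayed down: its cap at crop (445,362) is low, and red is still up. The fingertip at (160,170) is centred over yellow at (160,245). I press it, lift out high, and read the state.

Call:
move_arm:
  motion:
    - [0,[0,0,-0.2],[0,0,0]]
    - [0,[0,0,-0.2],[0,0,0]]
    - [0,[0,0,-0.2],[0,0,0]]
    - [0,[0,0,-0.2],[0,0,0]]
    - [0,[0,0,-0.08],[0,0,0]]
    - [0,[0,0,-0.08],[0,0,0]]
    - [0,[0,0,-0.08],[0,0,0]]
    - [0,[0,0,-0.08],[0,0,0]]
    - [0,[0,0,-0.08],[0,0,0]]
    - [0,[0,0,-0.08],[0,0,0]]
    - [0,[0,0,-0.08],[0,0,0]]
    - [0,[0,0,-0.08],[0,0,0]]
    - [0,[0,0,-0.08],[0,0,0]]
    - [0,[0,0,0],[0,0,0]]
    - [0,[0,0,0],[0,0,0]]
    - [0,[0,0,0],[0,0,0]]

```text
time_s: 8.18
ee_pos: [627.4, -68.6, 47.8]
ee_rot: [180.0, -0.0, 90.1]
force: [-0.8, -0.2, 2.1]
gripper_width: 0.5
gripper_force: 0.9
```

Call:
move_arm:
  motion:
    - [0,[0,0,0.3],[0,0,0]]
    - [0,[0,0,0.7],[0,0,0]]
    - [0,[0,0,1],[0,0,0]]
    - [0,[0,0,1],[0,0,0]]
    - [0,[0,0,1],[0,0,0]]
    - [0,[0,0,1],[0,0,0]]
    - [0,[0,0,1],[0,0,0]]
    - [0,[0,0,1],[0,0,0]]
    - [0,[0,0,1],[0,0,0]]
    - [0,[0,0,1],[0,0,0]]
    - [0,[0,0,1],[0,0,0]]
    - [0,[0,0,1],[0,0,0]]
    - [0,[0,0,1],[0,0,0]]
    - [0,[0,0,1],[0,0,0]]
    - [0,[0,0,0],[0,0,0]]
    - [0,[0,0,0],[0,0,0]]

```text
time_s: 9.52
ee_pos: [627.6, -68.6, 374.6]
ee_rot: [179.8, 0.0, 90.1]
force: [-0.6, 0.2, -0.7]
gripper_width: 0.8
gripper_force: 0.0
```

```bash
python3 - <<'E'
from h import *
from scipy.optimize import least_squares
s=state();print(s['ee_pos'],s['qpos'],s['force'])
a=grab_frame('scene');cv2.imwrite('pics/s4.png',a)
for c in('blue','red','yellow','green'):
    p,q=blob(a,'scene',c);print(c,p.round(1),q)
D=[(np.hypot(148.13,555.11),213.19,18.348,89.70),(np.hypot(440.63,98.15),84.40,14.913,115.994),(np.hypot(625.91,68.58),85.23,28.963,92.173),(np.hypot(*s['ee_pos'][:2]),s['ee_pos'][2],s['qpos'][1],s['qpos'][2])]
f=lambda p:np.concatenate([(p[0]+p[1]*np.sin(np.radians(a))+p[2]*np.sin(np.radians(a+b))-r,p[3]+p[1]*np.cos(np.radians(a))+p[2]*np.cos(np.radians(a+b))-z) for r,z,a,b in D])
o=least_squares(f,[0,450,400,100]);print(o.x,abs(o.fun).max())
E
```

```text
[627.6197908  -68.61901152 374.56645012] [-7.28310215e+00  2.10647395e+01  6.30523437e+01 -1.24255172e-04
  9.56845645e+01 -7.42534172e+00] [-0.61811304  0.16785288 -0.70536189]
blue [363.6 209.8] [359 207  10   7  51]
red [341.7 200.4] [337 196  10  10  77]
yellow [316.  191.8] [312 189   9   6  45]
green [224.3 232.8] [219 228  11  11  96]
[ -10.03295562  595.63835858  417.12088219 -221.30566392] 12.382771315407467
```

Yellow's blob height fell from 9 to 6 px, matching blue's drop, and red is unchanged. I cross to green above tower height.

Call:
move_arm:
  motion:
    - [0,[-0.09,0.892,0],[0,0,0]]
    - [0,[-0.09,0.892,0],[0,0,0]]
    - [0,[-0.09,0.892,0],[0,0,0]]
    - [0,[-0.09,0.892,0],[0,0,0]]
    - [0,[-0.09,0.892,0],[0,0,0]]
    - [0,[-0.09,0.892,0],[0,0,0]]
    - [0,[-0.09,0.892,0],[0,0,0]]
    - [0,[-0.09,0.892,0],[0,0,0]]
    - [0,[-0.09,0.892,0],[0,0,0]]
    - [0,[-0.09,0.892,0],[0,0,0]]
    - [0,[-0.09,0.892,0],[0,0,0]]
    - [0,[-0.09,0.892,0],[0,0,0]]
    - [0,[-0.09,0.892,0],[0,0,0]]
    - [0,[-0.09,0.892,0],[0,0,0]]
    - [0,[-0.09,0.892,0],[0,0,0]]
    - [0,[-0.09,0.892,0],[0,0,0]]
    - [0,[0,0,0],[0,0,0]]
    - [0,[0,0,0],[0,0,0]]

```text
time_s: 11.07
ee_pos: [590.6, 288.8, 370.7]
ee_rot: [-179.8, 0.1, 90.2]
force: [-0.4, 0.8, 0.2]
gripper_width: 0.7
gripper_force: 0.0
```

Call:
move_arm:
  motion:
    - [0,[0,0,-1],[0,0,0]]
    - [0,[0,0,-1],[0,0,0]]
    - [0,[0,0,-1],[0,0,0]]
    - [0,[0,0,-1],[0,0,0]]
    - [0,[0,0,-1],[0,0,0]]
    - [0,[0,0,-1],[0,0,0]]
    - [0,[0,0,-0.5],[0,0,0]]
    - [0,[0,0,0],[0,0,0]]
    - [0,[0,0,0],[0,0,0]]

```text
time_s: 11.82
ee_pos: [591.0, 286.9, 209.6]
ee_rot: [-179.9, 0.1, 90.1]
force: [-0.2, 1.2, 0.7]
gripper_width: 0.4
gripper_force: 0.0
```

```bash
python3 - <<'E'
from h import *
s=state();print(s['ee_pos'],s['qpos'],s['force'])
a=grab_frame('scene')
cv2.imwrite('pics/d5.png',cv2.resize(a[60:300,140:440],None,fx=2.5,fy=2.5,interpolation=cv2.INTER_CUBIC))
E
```

```text
[591.02259458 286.87372891 209.60489204] [ 2.49018090e+01  2.60204235e+01  7.81975215e+01 -2.73338775e-02
  7.59163775e+01  2.48324537e+01] [-0.22782423  1.15764305  0.712296  ]
```

View pics/d5.png

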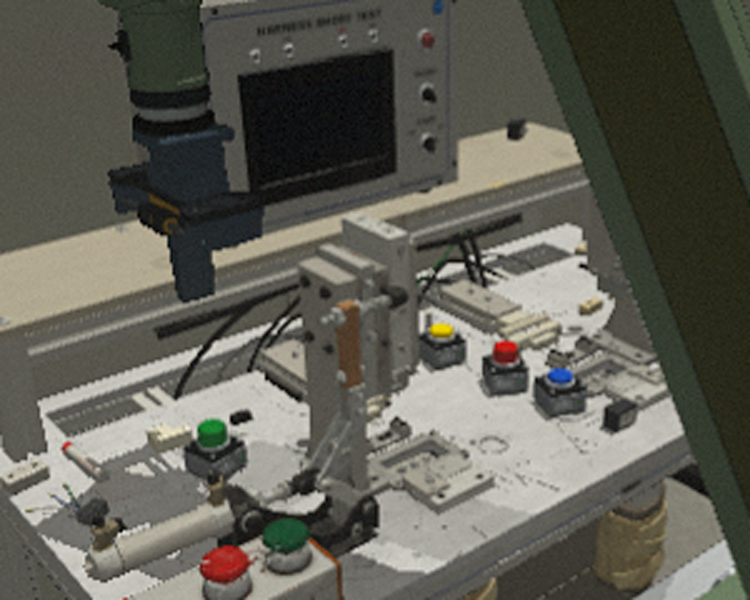

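Blue and yellow are down and red is up. The hand hangs clear over green with the tip at (195,295) and the cap at (212,432), and the forearm is well above the tower. I descend to just above the cap.

Call:
move_arm:
  motion:
    - [0,[0.02,0.03,-1],[0,0,0]]
    - [0,[0,0,-1],[0,0,0]]
    - [0,[0,0,-1],[0,0,0]]
    - [0,[0,0,-1],[0,0,0]]
    - [0,[0,0,-0.6],[0,0,0]]
    - [0,[0,0,-0.4],[0,0,0]]
    - [0,[0,0,0],[0,0,0]]
    - [0,[0,0,0],[0,0,0]]
    - [0,[0,0,0],[0,0,0]]

```text
time_s: 12.62
ee_pos: [593.1, 289.4, 87.4]
ee_rot: [179.8, -0.1, 90.1]
force: [0.2, 0.6, 0.3]
gripper_width: 0.3
gripper_force: 0.0
```

```bash
python3 - <<'E'
from h import *
s=state();print(s['ee_pos'],s['force'])
a=grab_frame('scene')
cv2.imwrite('pics/d6.png',cv2.resize(a[170:270,170:300],None,fx=6,fy=6,interpolation=cv2.INTER_CUBIC))
E
```

```text
[593.05006238 289.44133745  87.43448147] [0.21688565 0.60983096 0.34490815]
```

View pics/d6.png

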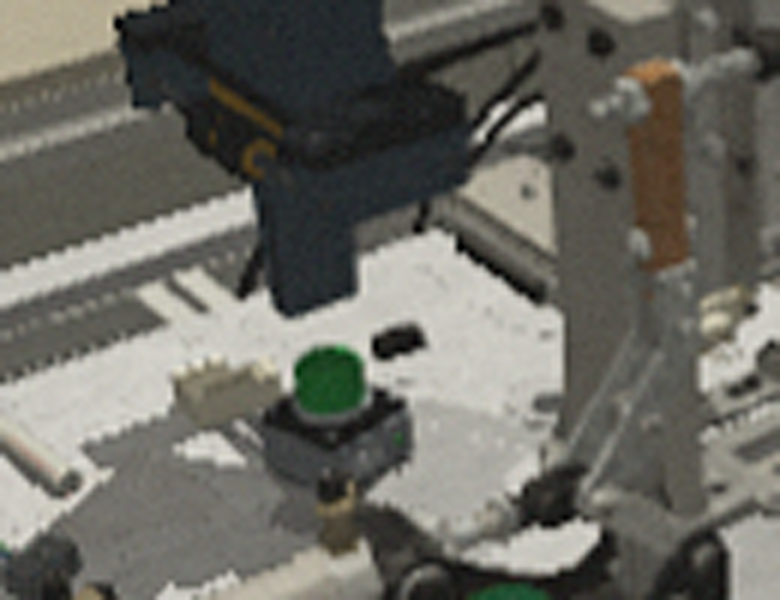

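The tip at (313,300) leads down the slanted image vertical to the cap at (330,365), within about 1 mm. I press.

Call:
move_arm:
  motion:
    - [0,[-0.04,-0.05,-0.2],[0,0,0]]
    - [0,[0,0,-0.2],[0,0,0]]
    - [0,[0,0,-0.2],[0,0,0]]
    - [0,[0,0,-0.2],[0,0,0]]
    - [0,[0,0,-0.08],[0,0,0]]
    - [0,[0,0,-0.08],[0,0,0]]
    - [0,[0,0,-0.08],[0,0,0]]
    - [0,[0,0,-0.08],[0,0,0]]
    - [0,[0,0,-0.08],[0,0,0]]
    - [0,[0,0,-0.08],[0,0,0]]
    - [0,[0,0,-0.08],[0,0,0]]
    - [0,[0,0,-0.08],[0,0,0]]
    - [0,[0,0,-0.08],[0,0,0]]
    - [0,[0,0,-0.08],[0,0,0]]
    - [0,[0,0,0],[0,0,0]]
    - [0,[0,0,0],[0,0,0]]
    - [0,[0,0,0],[0,0,0]]

```text
time_s: 14.08
ee_pos: [590.8, 287.8, 45.3]
ee_rot: [180.0, -0.0, 90.1]
force: [-0.9, -0.5, 2.9]
gripper_width: 0.9
gripper_force: 1.1
```

Call:
move_arm:
  motion:
    - [0,[0,0,0.3],[0,0,0]]
    - [0,[0,0,0.7],[0,0,0]]
    - [0,[0,0,1],[0,0,0]]
    - [0,[0,0,1],[0,0,0]]
    - [0,[0,0,1],[0,0,0]]
    - [0,[0,0,1],[0,0,0]]
    - [0,[0,0,1],[0,0,0]]
    - [0,[0,0,1],[0,0,0]]
    - [0,[0,0,0],[0,0,0]]
    - [0,[0,0,0],[0,0,0]]

```text
time_s: 14.92
ee_pos: [591.5, 288.0, 222.2]
ee_rot: [179.8, -0.1, 90.1]
force: [0.7, -0.7, -0.3]
gripper_width: 0.5
gripper_force: 0.0
```

```bash
python3 - <<'E'
from h import *
a=grab_frame('scene')
for c in('blue','red','yellow','green'):
    p,q=blob(a,'scene',c);print(c,p.round(1),q)
cv2.imwrite('pics/d7.png',cv2.resize(a[140:290,150:430],None,fx=2.8,fy=2.8,interpolation=cv2.INTER_CUBIC))
E
```

```text
blue [363.6 209.7] [359 207  10   7  50]
red [341.8 200.3] [337 196  10   9  76]
yellow [316.  191.7] [312 189   9   6  46]
green [224.7 234.8] [220 232  11   7  60]
```

View pics/d7.png

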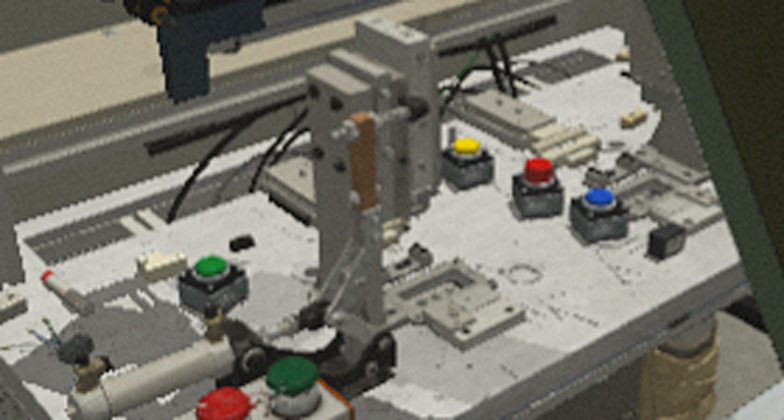

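Blue (600,197), yellow (467,146) and green (211,266) are all down, red (538,172) is up, the boxes and parts have not moved, and the hand is clear.

```bash
python3 -c "
from workcell import *
print(job_done())"
```

```text
the job is handed in; nothing more can be done
None
```

The blue, yellow and green buttons were pressed in that order and stayed down, red is still up, nothing was shoved, the hand is clear, and the job is handed in; no verdict came back.

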